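# Light the coin and swing the loupe over it

### The job

First flip the black toggle switch on the coin cabinet's side panel toward the robot's side of the shelf until it snaps over, so that the shelf lamp comes on. Then push the loupe's arm round with a fingertip until the lens is centred above the coin on the silver tray. Grasp and lift nothing: the coin, the tray and the loupe's stand stay where they are, and so do the other things on the shelf.

Things in the scene. Friction and masses are not known exactly. Their poses are not given: they have to be found in the camera images.
- toggle (a joint): Angle of the black toggle lever, rad. A vertical-axis hinge on the cabinet's side panel with an over-centre spring: -0.45 is off (lever leans along the cabinet's +x, away from the robot), 0 is the centre (straight out from the panel), +0.45 is on (leans along the cabinet's -x, toward the robot). Past the centre it snaps by itself to the stop. About 2 N sideways near the tip turns it.
- toggle_tip (a point): Centre of the ball end (11 mm across) of the black toggle lever, 43.5 mm from its pivot, 95 mm above the shelf. The lever is a level black rod 8 mm thick; nothing is under it or beyond its tip.
- toggle_pivot (a point): Pivot of the toggle lever, fixed on the cabinet, 95 mm above the shelf. Axes are the cabinet's: -y points straight out of the side panel, -x to the robot's side, z up. The black switch plate (56 mm along x, 44 mm high) ends 2 mm behind the pivot, the wooden panel 10 mm behind it.
- cabinet: Fixed small dark elm coin cabinet, 200 x 160 x 130 mm (x, y, z), origin at the centre of its underside, z up; four shallow drawers look to its -x, the switch is in the middle (in x) of the side panel that looks to its -y (the robot's right). A small lamp stands on its top, 230 mm above the shelf at most, at least 75 mm back (+y) from that side panel's face.
- stand: Loose heavy nickel loupe stand (0.85 kg): round foot 90 mm across and 16 mm high, upright post 12 mm across, 110 mm high in all. Origin at the centre of the underside, z up along the post, which is the axis of the loupe's arm.
- loupe (a joint): Angle of the loupe's arm about the post, rad, range -0.6 to 1.5, seen from above growing counterclockwise; at 0 the arm points along the stand's -x. It starts 0.6 to 1.05 (lens on the robot's right of the coin). Light friction (0.03 N m): it stays where it is left.
- lens (a point): Centre of the loupe's round lens: ring 56 mm across and 12 mm thick, level, its mid-height 85 mm above the shelf, 140 mm from the post's axis at the end of a nickel arm 8 mm thick.
- tray: Loose round silver-plated tray, 102 mm across, 5 mm thick with a low rim 9 mm high, origin at the centre of its underside. Carries the coin.
- coin: Loose big brass-coloured coin, 40 mm across and 5 mm thick, lying in the middle of the tray; origin at the centre of its underside, 5 mm above the shelf. Its distance from the stand's post matches the lens's within 5 mm.
- capsules: Bystander: loose stack of four clear round coin capsules, 46 mm across, 44 mm high, origin at the centre of its underside.
- coin_tube: Bystander: loose clear plastic coin tube with a grey cap, 36 mm across, 75 mm high, origin at the centre of its underside.
- coin_box: Bystander: loose closed lacquered rosewood coin box, 146 x 206 x 72 mm, at the back; origin at the centre of its underside.
- brush: Bystander: loose small brush, 160 mm long, lying on the right.
- scale: Bystander: loose flat black pocket scale, 120 x 75 x 20 mm, on the right; origin at the centre of its underside.
There are look-alikes about, which are no part of the job. Of the things shaped like the stand, the bare steel one is meant.

How it is judged:
On the way, in this order (a step that is already met when the one before it is completed fails the run):
1. the toggle has snapped over to on (value of joint toggle above 0.35 rad), for 0.2 s.
2. the lens is over the coin, the lamp still on (value of joint toggle above 0.35 rad and horizontal distance between lens and coin below 0.012 m), for 0.2 s.
At the end, for the whole second after the job is handed in: The toggle is over at on (joint above 0.35 rad), the lens centre is within 12 mm horizontally of the coin's centre and at rest; the coin, tray and stand are within 15 mm of where they started and the stand upright; the other loose things are within 20 mm of where they started (all of step 2 and velocity of joint loupe between -0.05 and 0.05 rad/s and distance of each of coin, tray, stand from where it was at the start of the episode below 0.015 m and angle between stand's own z axis and vertical below 0.1 rad and distance of each of capsules, coin_tube, coin_box, brush, scale from where it was at the start of the episode below 0.02 m); the robot touches nothing.
It fails at once if the coin, the tray or the loupe stand is lifted (over 10 mm) or the stand tipped (height (world z) of coin above 0.015 m or height (world z) of any of tray, stand above 0.01 m or angle between stand's own z axis and vertical above 0.2 rad).
It fails at once if the coin, the tray or the loupe stand is shifted more than 20 mm (distance of any of coin, tray, stand from where it was at the start of the episode above 0.02 m).
It fails at once if another loose thing is shifted more than 30 mm (distance of any of capsules, coin_tube, coin_box, brush, scale from where it was at the start of the episode above 0.03 m).
It also fails if it takes over 51 s, if anything falls off the work surface, if the arm or the gripper's body presses on something with over 40 N, if the wrist force passes 120 N, or if a joint passes its speed limit or range.

### The arm

A 6-joint arm with a two-finger parallel gripper is mounted at the origin on the work surface. World frame = base frame: x ahead of the robot, y to its left, z up, the work surface at z = 0. Lengths are in m, angles in rad, forces in N, time in s.
With the tool pointing down it reaches from about 0.25 to 0.775 m from the base axis. Payload 4 kg.
Tool frame: the origin (TCP) lies midway between the tips of the shut fingers; the grasp point (between the pads) lies 19 mm behind it; z points along the fingers, y is the direction in which the jaws open and shut (so a half turn about z gives the same grasp; the last joint's range is limited). The gripper opens to 94 mm and grips with 3 to 60 N. Pads are 16 mm wide; open, the fingers measure 119 mm over their backs; the gripper's body (75 mm by 177 mm) begins 78 mm behind the grasp point.
Start: joints at [-1.336, 0.087, 1.371, -0, 1.684, -0.103], TCP at [0.182, -0.519, 0.206] pointing down, gripper open.
Joint ranges: [-3.1, 3.1], [-0.76, 2.03], [0.27, 2.55], [-1.08, 4.22], [0.17, 2.65], [-2.57, 2.57]. Speed limits (rad/s): [2.79, 2.79, 3.14, 3.14, 3.14, 3.14].

### API

Orientations are given as [roll, pitch, yaw] about the fixed x, y, z axes, in that order (R = Rz(yaw) Ry(pitch) Rx(roll)).
In Python, from bench import robot, cams gives the robot as it stands.
- The arm moves only by the tool step_arm, never from a script. Its argument "plan" is a list that holds one entry, the list of rows, each a list of 5 numbers: the shift along the world's x, y, z in mm, then the turn about the world's z in rad, then the opening in per cent of the stroke, from 0 (shut) to 100 (fully open). In form: [[[tx, ty, tz, turn, fingers], ...]]. A call has 1 to 8 rows; each row is the pose to reach, as a shift and turn from the pose commanded when the call began; what a row does not reach only later rows make up. A row lasts 1/12 s, in which the tool goes at most 41.7 mm and 7.16 degrees, less where a joint would pass 70% of its speed; a pose out of reach is approached as far as the arm can. A call with a gripper value outside its range is refused whole. The fingers move at their own pace and stop on an object; the grip force is fixed at half the most. Time passes only in rows, so rows that repeat a pose let the fingers close. It gives the time, the measured TCP pose, the force and the opening at its end, in the units of the state.
- robot.get_obs(): the state, without advancing time (a new reading comes with each control period).
- cams.snapshot(name): name is "scene" or "top" or "wrist"; returns a dict with "frame" (384x512x3 uint8, red, green, blue), "camera_matrix" (3x3 intrinsics, pixels), "origin" and "attitude" of the camera in the world; the wrist camera has in their place "T_tool_cam" (4x4, takes a point from camera to tool coordinates, whose origin is the TCP and whose axes are the flange's). Camera axes: x right, y down, z forward; pixel columns grow to the right and rows downward; lengths in m; the calibration is good to about 2 mm. A picture is of the moment at which its call begins: read the wrist's pose just before it. There is no depth.
- robot.close_job(): hands the job in, once; it reports no verdict.
The state is a dict: "time": time; "joint_positions": joint angles; "qvel": joint speeds; "joint_torque": joint torques, N m; "tool_pos": TCP position; "ee_rot": TCP orientation; "wrist_force": force on the tool from outside, world axes, zero at the start; "wrist_torque": the same for the moment, N m; "width": finger opening in m.
Only numpy, scipy, OpenCV 4.12 (cv2) and the standard library are available. Lean on these libraries where they do the work, as an engineer would, in place of code of your own. Each camera call takes 0.05 s, during which the arm holds its last target. There are 200 camera calls.

## Working session

There is one attempt and no reset: what is moved stays moved. The work goes in short steps, Python scripts to look and compute and a tool call to move; the robot and the scene stay as the last step left them, time stands still between calls to the robot, and variables do not carry over. Pictures are saved under pics/ and viewed, about 8 in all and at most 12, crops included, and the job is handed in when it is done.

Besides the shell and the picture viewer there is one more tool, called after ">>>" as a command line: name --argument value ..., lists and objects as JSON in quotes. step_arm: Moves the arm, as the interface text tells. Its arguments: {"type":"object","properties":{"plan":{"type":"array"}},"required":["plan"]}

```bash
mkdir -p pics; cat > h.py <<'E'
import numpy as np, cv2
from bench import robot, cams
def snap(n,f):
    s=cams.snapshot(n); cv2.imwrite('pics/'+f,s['frame'][:,:,::-1]); 
    np.savez('pics/'+f[:-4]+'.npz',**{k:np.array(v) for k,v in s.items()}); return s
def Rm(a):
    from scipy.spatial.transform import Rotation as R
    a=np.array(a,float)
    if a.shape==(3,3): return a
    if a.size==4: return R.from_quat(a).as_matrix()
    return R.from_euler('xyz',a).as_matrix()
def ray(f,u,v,z):
    s=np.load('pics/'+f+'.npz'); o=s['origin']; d=Rm(s['attitude'])@np.linalg.inv(s['camera_matrix'])@[u,v,1]
    return (o+d*(z-o[2])/d[2]).round(4)
E
python3 - <<'E'
from h import *
print(robot.get_obs())
for n in('top','scene'):
    s=snap(n,n+'1.png'); print(n,s['camera_matrix'],s['origin'],s['attitude'])
E
```

```text
{'time': 0.0, 'joint_positions': array([-1.33612494e+00,  8.79917653e-02,  1.37223410e+00, -7.62357972e-06,
        1.68357412e+00, -1.03143092e-01]), 'qvel': array([0.00050904, 0.0005004 , 0.00069352, 0.00034722, 0.00054137,
       0.0009632 ]), 'joint_torque': array([-9.85171464e-04, -3.40179670e+01, -3.02426183e+01,  7.16534327e-02,
        3.28683481e-02, -1.75956188e-04]), 'tool_pos': array([ 0.18213009, -0.51840251,  0.20429429]), 'ee_rot': array([-3.13939627e+00, -2.19731112e-04,  3.37813392e-01]), 'wrist_force': array([-0.2706247 ,  0.51500453, -0.1965088 ]), 'wrist_torque': array([-0.01266246, -0.02071296, -0.0281485 ]), 'width': 0.09352210584273683}
top [[388.39993145   0.         246.70982351]
 [  0.         388.39993145 201.79562546]
 [  0.           0.           1.        ]] [ 0.32320719 -0.01459936  1.2654009 ] [-2.97871268  0.01378916 -1.57208126]
scene [[443.39737267   0.         249.76511082]
 [  0.         443.39737267 194.03860942]
 [  0.           0.           1.        ]] [ 1.16386343 -0.22314638  1.04714629] [-2.50054727 -0.00865795  1.27167907]
```

View pics/top1.png

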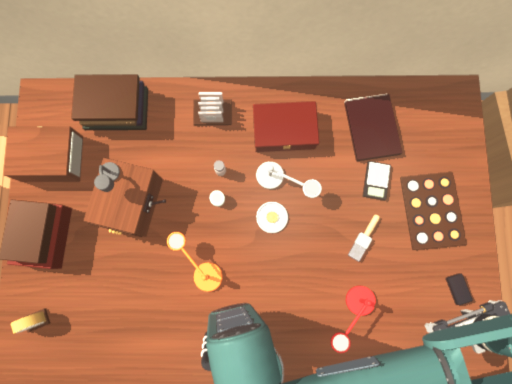

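View pics/scene1.png

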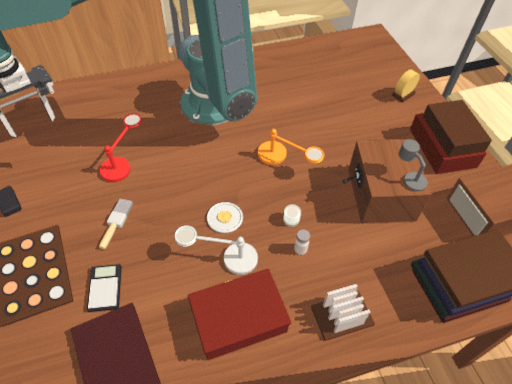

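Top view: the cabinet is at (122,198) with its toggle near (150,204), the steel stand at (270,175), the lens at (312,188) and the coin at (272,217). Red and orange loupes are decoys. Next I'll enlarge the crops.

```bash
python3 - <<'E'
from h import *
a=cv2.imread('pics/top1.png'); b=cv2.imread('pics/scene1.png')
c1=cv2.resize(a[150:250,80:190],None,fx=5,fy=5,interpolation=cv2.INTER_CUBIC)[:, :]
c2=cv2.resize(a[150:250,190:340],None,fx=5,fy=5,interpolation=cv2.INTER_CUBIC)
c3=cv2.resize(b[140:200,310:400],None,fx=5,fy=5,interpolation=cv2.INTER_CUBIC)
c4=cv2.resize(b[200:280,165:325],None,fx=5,fy=5,interpolation=cv2.INTER_CUBIC)
cv2.imwrite('pics/c1.png',np.hstack([c1[:,200:],np.vstack([c3,np.zeros((200,450,3),np.uint8)])]))
cv2.imwrite('pics/c2.png',np.vstack([cv2.resize(c2,None,fx=.6,fy=.6),np.zeros((1,450,3),np.uint8)]) )
for n,p,z in[('foot',(270,175),.016),('lens',(312,188),.085),('coin',(272,217),.01),('caps',(217,199),.044),('tube',(220,168),.075),('tip',(163,202),.095),('piv',(150,204),.095)]: print(n,ray('top1',*p,z))
for n,p,z in[('foot',(240,258),.016),('lens',(186,236),.085),('coin',(225,217),.01),('caps',(292,209),.044),('tube',(302,235),.075),('tip',(347,181),.095),('piv',(358,176),.095)]: print(n,ray('scene1',*p,z))
E
```

```text
foot [ 0.6178 -0.0745  0.016 ]
lens [ 0.5597 -0.2005  0.085 ]
coin [ 0.4792 -0.0797  0.01  ]
caps [0.5334 0.0969 0.044 ]
tube [0.6272 0.0857 0.075 ]
tip [0.5159 0.2577 0.095 ]
piv [0.5098 0.2974 0.095 ]
foot [ 0.6236 -0.074   0.016 ]
lens [ 0.5601 -0.1968  0.085 ]
coin [ 0.4838 -0.0768  0.01  ]
caps [0.5339 0.102  0.044 ]
tube [0.6369 0.0882 0.075 ]
tip [0.5217 0.2629 0.095 ]
piv [0.5143 0.2996 0.095 ]
```

View pics/c1.png

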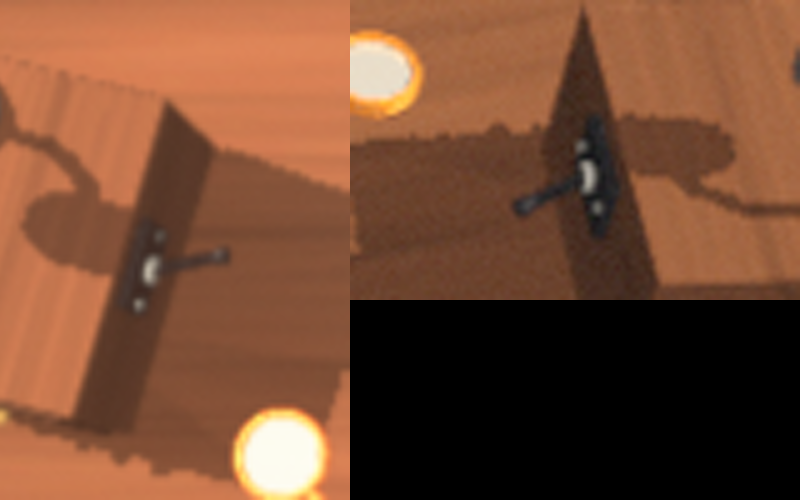

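View pics/c2.png

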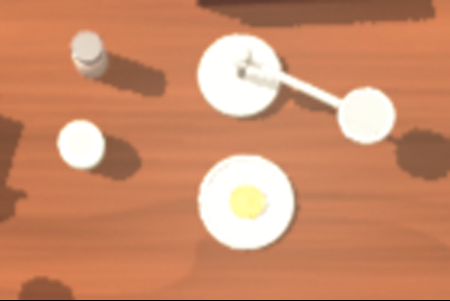

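Lever tip is at about top (164.4,201) and scene (345,181.4). Its pivot is at about (150,203.6) and (358,175.4). It leans to +x, so it is off. The coin's distance from the stand and the lens radius both come out near 0.14 m, which agrees with the data given.

```bash
python3 - <<'E'
from h import *
for n,a,b,z in[('tip',(164.4,201),(345,181.4),.095),('piv',(150,203.6),(358,175.4),.095)]: print(n,ray('top1',*a,z),ray('scene1',*b,z))
p,q=ray('top1',153,170,.13),ray('top1',135,233.6,.13);print('edge',p,q,np.arctan2(*(p-q)[[1,0]]),np.linalg.norm(p-q))
print('orange lens',ray('top1',176,241,.085))
E
```

```text
tip [0.519  0.2535 0.095 ] [0.5214 0.2571 0.095 ]
piv [0.511  0.2975 0.095 ] [0.5123 0.3006 0.095 ]
edge [0.6079 0.2831 0.13  ] [0.4164 0.3288 0.13  ] -0.2342608278814888 0.19687747458762264
orange lens [0.3973 0.2164 0.085 ]
```

>>> step_arm --plan '[[[15, 35, 10, 0.1, 0], [35, 70, 20, 0.2, 0], [50, 105, 30, 0.3, 0], [65, 140, 40, 0.4, 0], [85, 175, 45, 0.5, 0], [100, 210, 45, 0.6, 0], [115, 245, 45, 0.7, 0], [130, 280, 45, 0.8, 0]]]'

```text
time: 0.77
tool_pos: [0.3125, -0.2371, 0.2503]
ee_rot: [3.141, -0.0, 1.142]
wrist_force: [0.2, -0.9, 0.5]
width: 0.0439
```

>>> step_arm --plan '[[[18, 36, 0, 0.03, 0], [36, 72, 0, 0.06, 0], [53, 108, 0, 0.1, 0], [70, 144, 0, 0.14, 0], [88, 180, 0, 0.18, 0], [106, 216, 0, 0.18, 0], [123, 252, 0, 0.18, 0], [140, 288, 0, 0.18, 0]]]'

```text
time: 1.43
tool_pos: [0.4524, 0.0512, 0.2502]
ee_rot: [-3.141, 0.0, 1.318]
wrist_force: [1.0, -0.8, -0.9]
width: 0.0008
```

>>> step_arm --plan '[[[18, 36, 0, 0, 0], [35, 72, 0, 0, 0], [52, 107, 0, 0, 0], [69, 142, 0, 0, 0], [86, 172, 0, 0, 0], [97, 199, 0, 0, 0], [98, 200, 0, 0, 0], [98, 200, 0, 0, 0]]]'

```text
time: 2.1
tool_pos: [0.5501, 0.2501, 0.2487]
ee_rot: [-3.139, 0.002, 1.32]
wrist_force: [0.6, -0.8, -1.1]
width: 0.0007
```

```bash
python3 - <<'E'
from h import *
o=robot.get_obs(); print(o['tool_pos'],o['ee_rot'],o['joint_positions'])
s=snap('wrist','w1.png'); T=s['T_tool_cam']; R=Rm(o['ee_rot'])
# overwrite npz with world pose
np.savez('pics/w1.npz',camera_matrix=s['camera_matrix'],origin=o['tool_pos']+R@T[:3,3],attitude=R@T[:3,:3])
def proj(f,P):
    s=np.load(f'pics/{f}.npz'); c=s['attitude'].T@(np.array(P)-s['origin']); return (s['camera_matrix']@c/c[2])[:2].round()
print(proj('w1',[.520,.256,.095]),proj('w1',[.512,.299,.095]),s['origin'] if 'origin' in s else T)
E
```

```text
[0.55010137 0.25013744 0.24869469] [-3.13920873e+00  2.02519367e-03  1.32003542e+00] [ 3.33184498e-01  2.08539660e-01  1.14881349e+00 -3.84275060e-04
  1.78734491e+00  5.83865840e-01]
[229. 181.] [213. 150.] [[ 1.69207497e-04 -9.61193099e-01 -2.75876416e-01  7.94525816e-02]
 [ 9.99999975e-01  1.22924337e-04  1.85059197e-04 -2.32515772e-04]
 [-1.43965698e-04 -2.75876440e-01  9.61193097e-01 -1.79709082e-01]
 [ 0.00000000e+00  0.00000000e+00  0.00000000e+00  1.00000000e+00]]
```

View pics/w1.png

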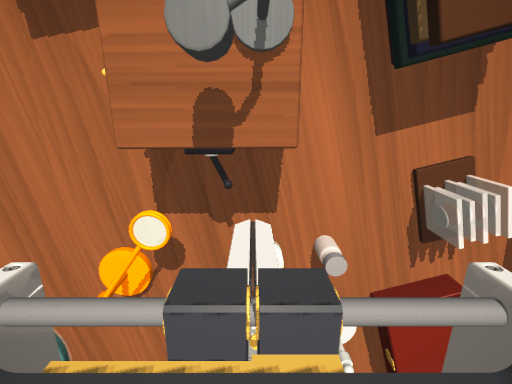

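Wrist view: the ball end is at (227,184) against a predicted (229,181), and the panel lies level in the image. The fingers are on the lever's far (+x) side, so I'll descend and push.

>>> step_arm --plan '[[[0, 0, -35, 0, 0], [0, 0, -70, 0, 0], [0, 0, -105, 0, 0], [0, 0, -140, 0, 0], [0, 0, -167, 0, 0], [0, 0, -167, 0, 0], [0, 0, -167, 0, 0]]]'

```text
time: 2.73
tool_pos: [0.549, 0.2473, 0.0825]
ee_rot: [-3.139, 0.002, 1.316]
wrist_force: [0.5, 0.1, 0.1]
width: 0.0008
```

>>> step_arm --plan '[[[-6, 1, 0, 0, 0], [-12, 3, 0, 0, 0], [-18, 4, 0, 0, 0], [-24, 6, 0, 0, 0], [-30, 7, 0, 0, 0], [-35, 9, 0, 0, 0], [-40, 10, 0, 0, 0], [-40, 10, 0, 0, 0]]]'

```text
time: 3.4
tool_pos: [0.5088, 0.2598, 0.0834]
ee_rot: [-3.14, -0.0, 1.319]
wrist_force: [0.6, -0.1, -0.3]
width: 0.0003
```

```bash
python3 - <<'E'
from h import *
print(robot.get_obs()['wrist_force'])
s=snap('scene','s2.png')['frame']; s=s[:,:,::-1]
t=snap('wrist','w2.png')['frame'][:,:,::-1]
cv2.imwrite('pics/c3.png',np.hstack([cv2.resize(s[130:210,300:420],(600,400),interpolation=cv2.INTER_CUBIC)[:,:400],cv2.resize(t,(400,300))[:,:].repeat(1,0) if 0 else cv2.resize(t,(400,400))]))
E
```

```text
[ 0.59372298 -0.05448937 -0.26833658]
```

View pics/c3.png

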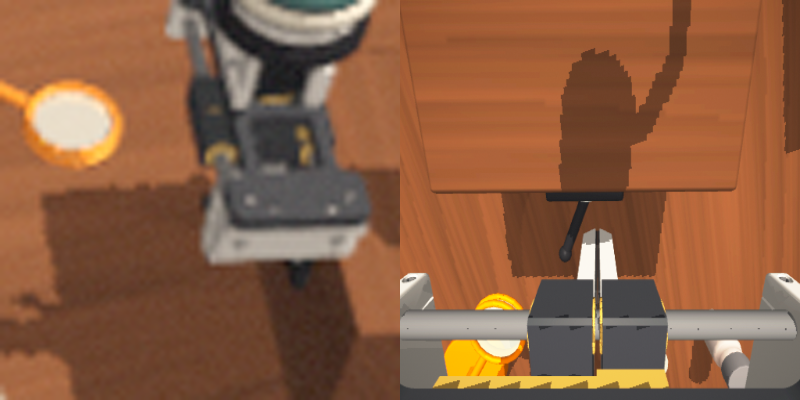

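The lever now leans to the robot's side (crop (565,255), pivot (588,200), about 0.5 rad), so it has snapped to on, and the fingers are clear of it. I'll back off, rise and go to the loupe.

>>> step_arm --plan '[[[8, -2, 20, 0, 0], [10, -3, 60, 0, 0], [10, -3, 100, 0, 0], [10, -3, 137, 0, 0], [20, -43, 137, -0.05, 0], [28, -83, 137, -0.1, 0], [36, -123, 137, -0.15, 0], [44, -163, 137, -0.2, 0]]]'

```text
time: 4.17
tool_pos: [0.5547, 0.0947, 0.2208]
ee_rot: [3.141, -0.0, 1.116]
wrist_force: [-0.0, 0.1, -0.8]
width: 0.0003
```

>>> step_arm --plan '[[[8, -40, 0, 0, 0], [16, -80, 0, 0, 0], [24, -120, 0, 0, 0], [32, -160, 0, 0, 0], [40, -200, 0, 0, 0], [48, -240, 0, 0, 0], [53, -275, 0, 0, 0], [53, -275, 0, 0, 0]]]'

```text
time: 4.83
tool_pos: [0.6072, -0.186, 0.2187]
ee_rot: [-3.141, 0.003, 1.11]
wrist_force: [0.7, 0.8, 0.1]
width: 0.0004
```

```bash
python3 - <<'E'
from h import *
o=robot.get_obs(); print(o['tool_pos'],o['ee_rot'])
s=snap('wrist','w3.png'); T=s['T_tool_cam']; R=Rm(o['ee_rot'])
np.savez('pics/w3.npz',camera_matrix=s['camera_matrix'],origin=o['tool_pos']+R@T[:3,3],attitude=R@T[:3,:3])
def proj(P):
    s=np.load('pics/w3.npz'); c=s['attitude'].T@(np.array(P)-s['origin']); return (s['camera_matrix']@c/c[2])[:2].round()
print('post',proj([.621,-.074,.11]),'lens',proj([.56,-.199,.085]),'tcp',proj(o['tool_pos']))
snap('top','top2.png')
a=cv2.imread('pics/w3.png');b=cv2.imread('pics/top2.png')
cv2.imwrite('pics/c4.png',np.hstack([a,cv2.resize(b[140:268,90:186],(288,384))]))
E
```

```text
[ 0.60717041 -0.18603524  0.21872429] [-3.14120105  0.00315586  1.10986089]
post [215.  86.] lens [223. 209.] tcp [252. 230.]
```

View pics/c4.png

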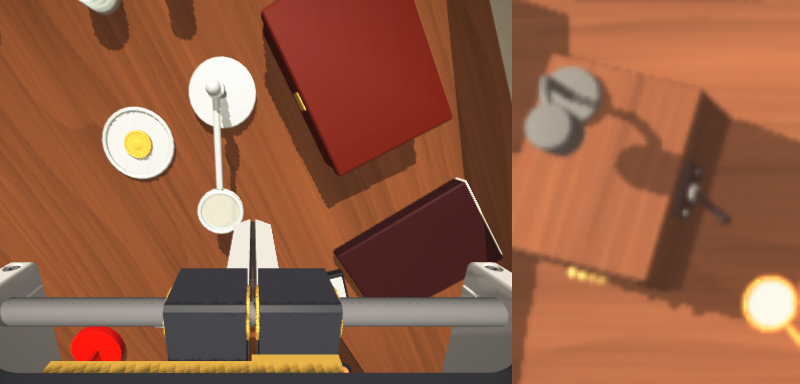

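Wrist view: post (214,87), lens (220,211) and coin (138,144), with the first two matching the estimates within 2 mm. In the top crop the lever still leans to the on side. I'll compute the push arc.

```bash
python3 - <<'E'
from h import *
print('w3 post',ray('w3',214,87,.11),'lens',ray('w3',220,211,.085),'coin',ray('w3',138,144,.01),'foot',ray('w3',222,92,.016))
post=np.array([.621,-.074])
for th in np.radians([-116,-125,-134,-143,-152,-161,-170,-175,-178.4]):
    u=np.array([np.cos(th),np.sin(th)]); t=np.array([u[1],-u[0]])
    for off in (.0165,): print(np.degrees(th).round(1),((post+.096*u-off*t)*1000).round(1))
E
```

```text
w3 post [ 0.62   -0.0746  0.11  ] lens [ 0.5563 -0.1994  0.085 ] coin [ 0.4794 -0.0793  0.01  ] foot [ 0.619  -0.0718  0.016 ]
-116.0 [ 593.7 -167.5]
-125.0 [ 579.5 -162.1]
-134.0 [ 566.2 -154.5]
-143.0 [ 554.3 -145. ]
-152.0 [ 544.  -133.6]
-161.0 [ 535.6 -120.9]
-170.0 [ 529.3 -106.9]
-175.0 [526.8 -98.8]
-178.4 [525.5 -93.2]
```

>>> step_arm --plan '[[[2, 5, -35, 0, 0], [5, 11, -70, 0, 0], [5, 11, -105, 0, 0], [5, 11, -138, 0, 0], [5, 11, -143, 0, 0], [5, 11, -143, 0, 0]]]'

```text
time: 5.43
tool_pos: [0.6103, -0.1655, 0.0745]
ee_rot: [-3.135, 0.0, 1.12]
wrist_force: [-0.1, -0.9, 0.6]
width: 0.0007
```

>>> step_arm --plan '[[[-9, 0, 0, 0, 0], [-18, 0, 0, 0, 0], [-25, 2, 0, -0.08, 0], [-32, 5, 0, -0.16, 0], [-39, 8, 0, -0.24, 0], [-46, 12, 0, -0.31, 0], [-52, 17, 0, -0.39, 0], [-58, 22, 0, -0.47, 0]]]'

```text
time: 6.1
tool_pos: [0.555, -0.1467, 0.0813]
ee_rot: [3.136, -0.003, 0.643]
wrist_force: [0.9, -0.5, 1.0]
width: 0.0002
```

```bash
python3 - <<'E'
from h import *
o=robot.get_obs(); print(o['tool_pos'],o['ee_rot'],o['wrist_force'])
snap('scene','s3.png');snap('wrist','w4.png');snap('top','top3.png')
a=cv2.imread('pics/w4.png');b=cv2.imread('pics/top3.png')
cv2.imwrite('pics/c5.png',np.vstack([np.hstack([cv2.resize(a,(400,300)),cv2.resize(b[150:240,235:355],(400,300))]),np.hstack([cv2.resize(cv2.imread('pics/s3.png')[190:280,160:280],(400,300)),cv2.resize(b[150:240,80:200],(400,300))])]))
E
```

```text
[ 0.55498217 -0.14671453  0.08134445] [ 3.13593052e+00 -2.98840903e-03  6.43378615e-01] [ 0.87456291 -0.5282514   0.9568814 ]
```

View pics/c5.png

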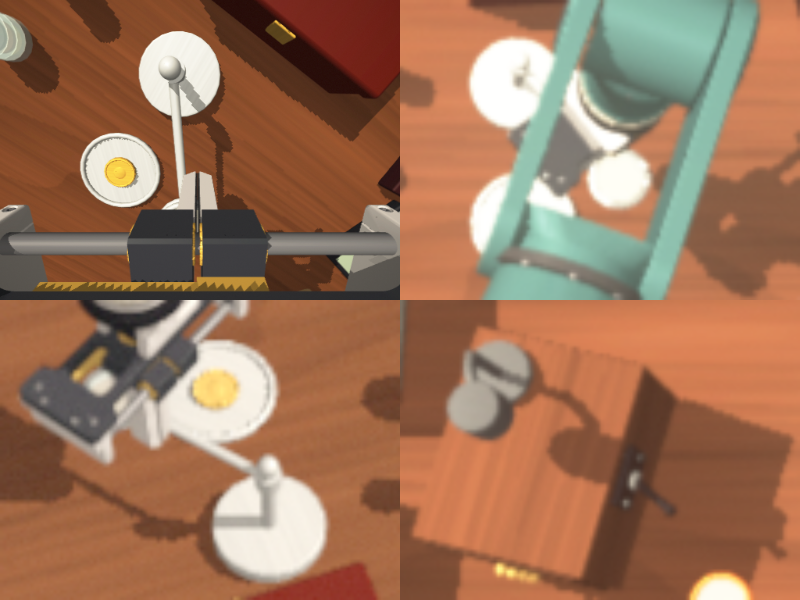

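The finger is behind the arm and pushing it correctly. The lens is at about (301,203) in the top image, the stand hasn't moved and the lever is still on. I'll continue the arc.

>>> step_arm --plan '[[[-5, 5, 0, -0.08, 0], [-10, 11, 0, -0.16, 0], [-14, 18, 0, -0.24, 0], [-18, 24, 0, -0.31, 0], [-22, 31, 0, -0.39, 0], [-25, 38, 0, -0.47, 0], [-25, 38, 0, -0.47, 0]]]'

```text
time: 6.83
tool_pos: [0.5298, -0.1075, 0.0792]
ee_rot: [3.141, -0.003, 0.179]
wrist_force: [-0.6, 0.5, 0.1]
width: 0.0003
```

```bash
python3 - <<'E'
from h import *
print(ray('top3',301,203.4,.085))
o=robot.get_obs(); print(o['tool_pos'],o['ee_rot'],o['wrist_force'])
snap('scene','s4.png');s=snap('wrist','w5.png');snap('top','top4.png')
T=s['T_tool_cam']; R=Rm(o['ee_rot'])
np.savez('pics/w5.npz',camera_matrix=s['camera_matrix'],origin=o['tool_pos']+R@T[:3,3],attitude=R@T[:3,:3])
a=cv2.imread('pics/w5.png');b=cv2.imread('pics/top4.png')
cv2.imwrite('pics/c6.png',np.vstack([np.hstack([cv2.resize(a,(400,300)),cv2.resize(b[150:240,235:355],(400,300))]),np.hstack([cv2.resize(cv2.imread('pics/s4.png')[190:280,160:280],(400,300)),cv2.resize(b[150:240,80:200],(400,300))])]))
E
```

```text
[ 0.5116 -0.1654  0.085 ]
[ 0.52982139 -0.10753902  0.07917405] [ 3.14061334e+00 -2.52927484e-03  1.79046750e-01] [-0.5986125   0.49956863  0.10410587]
```

View pics/c6.png

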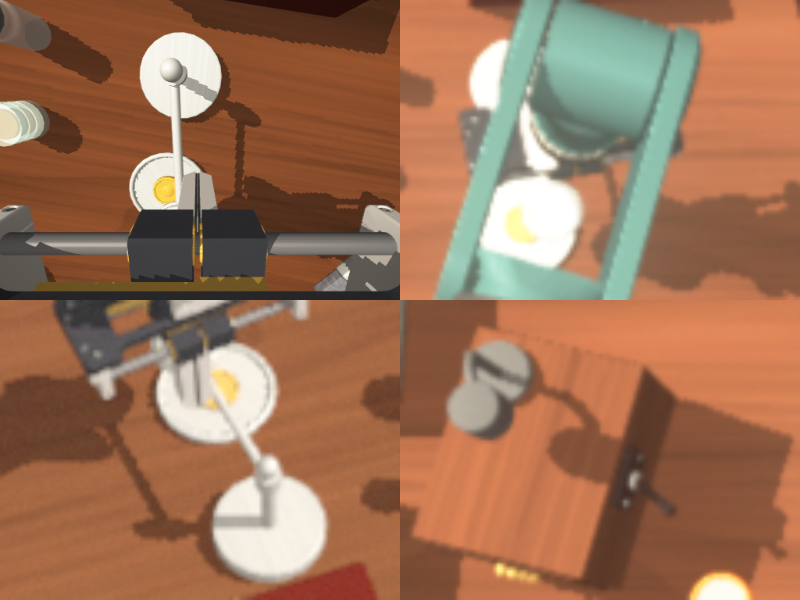

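Wrist and scene views show the arm about 11° short of the coin. The lens is at about (279.4,213.6) in the top image and part of the coin is still visible beside it. I'll advance most of the rest slowly, then measure.

>>> step_arm --plan '[[[-1, 4, 0, -0.05, 0], [-2, 8, 0, -0.1, 0], [-3, 11, 0, -0.13, 0], [-4, 14, 0, -0.16, 0], [-4, 16, 0, -0.18, 0], [-4, 16, 0, -0.18, 0]]]'

```text
time: 7.48
tool_pos: [0.5255, -0.0921, 0.0777]
ee_rot: [3.141, -0.0, -0.001]
wrist_force: [0.1, 0.1, 0.5]
width: 0.0006
```

```bash
python3 - <<'E'
from h import *
print('prev lens',ray('top4',279.4,213.6,.085),'coin0',ray('top1',272,217,.01))
o=robot.get_obs(); print(o['tool_pos'],o['ee_rot'],o['wrist_force'])
snap('top','top5.png');snap('scene','s5.png')
b=cv2.imread('pics/top5.png');s=cv2.imread('pics/s5.png')
cv2.imwrite('pics/c7.png',np.hstack([cv2.resize(b[160:250,235:325],(400,400)),cv2.resize(s[190:280,180:270],(400,400))]))
E
```

```text
prev lens [ 0.4803 -0.0986  0.085 ] coin0 [ 0.4792 -0.0797  0.01  ]
[ 0.52554152 -0.09210366  0.07768981] [ 3.14137166e+00 -3.24595273e-04 -1.34898731e-03] [0.08952386 0.0604514  0.54077758]
```

View pics/c7.png

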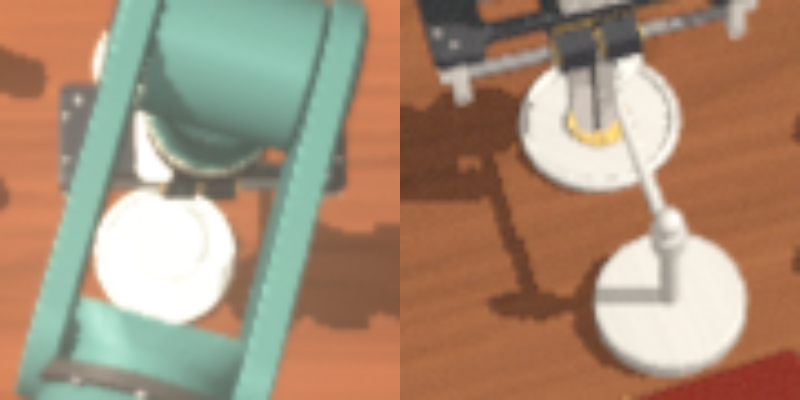

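The lens looks to be at or within a few mm of the coin. I'll withdraw the finger (−y, then up and aside) and measure with nothing in the way.

>>> step_arm --plan '[[[0, -8, 0, 0, 0], [0, -25, 0, 0, 0], [0, -30, 40, 0, 0], [0, -30, 80, 0, 0], [0, -30, 120, 0, 0], [-10, -70, 135, 0, 0], [-20, -110, 135, 0, 0], [-30, -150, 135, 0, 0]]]'

```text
time: 8.25
tool_pos: [0.4962, -0.2428, 0.2154]
ee_rot: [3.138, -0.005, 0.001]
wrist_force: [1.7, -0.8, -1.3]
width: 0.0006
```

>>> step_arm --plan '[[[-10, -40, 0, 0, 0], [-20, -80, 0, 0, 0], [-30, -120, 0, 0, 0], [-40, -160, 0, 0, 0], [-50, -200, 0, 0, 0], [-60, -240, 0, 0, 0], [-60, -240, 0, 0, 0]]]'

```text
time: 8.83
tool_pos: [0.4314, -0.4882, 0.21]
ee_rot: [3.14, 0.004, -0.01]
wrist_force: [0.0, 1.0, -1.7]
width: 0.0005
```

```bash
python3 - <<'E'
from h import *
snap('top','top6.png');snap('scene','s6.png')
b=cv2.imread('pics/top6.png');s=cv2.imread('pics/s6.png')
cv2.imwrite('pics/c8.png',np.hstack([cv2.resize(b[160:240,235:315],(400,400),interpolation=cv2.INTER_CUBIC),cv2.resize(s[190:270,180:260],(400,400),interpolation=cv2.INTER_CUBIC)]))
for f,g,r in(('top1','top6',(120,260,60,345)),('scene1','s6',(190,290,140,330))):
    d=cv2.absdiff(cv2.imread(f'pics/{f}.png'),cv2.imread(f'pics/{g}.png')).max(2)[r[0]:r[1],r[2]:r[3]]>45
    n,l,st,c=cv2.connectedComponentsWithStats(d.astype(np.uint8)); print(g,[(c[i]+[r[2],r[0]]).round().tolist()+[int(st[i,4])] for i in range(1,n) if st[i,4]>15])
E
```

```text
top6 [[307.0, 186.0, 386], [295.0, 220.0, 292], [272.0, 195.0, 53], [332.0, 201.0, 240], [272.0, 217.0, 105]]
s6 [[224.0, 197.0, 220], [195.0, 231.0, 865], [229.0, 215.0, 21], [237.0, 233.0, 33], [162.0, 252.0, 370]]
```

View pics/c8.png

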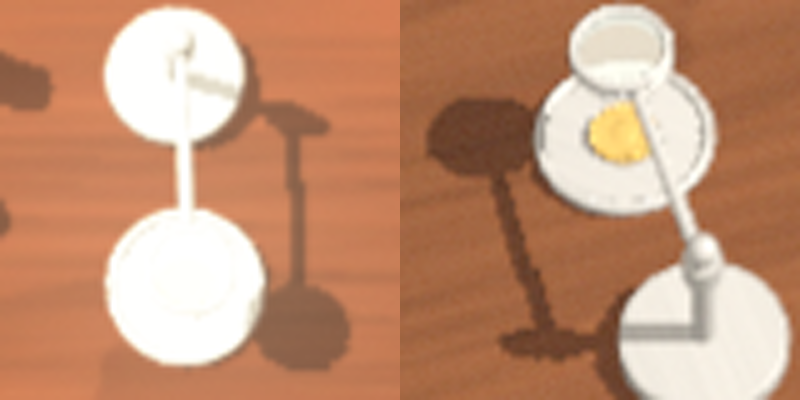

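Scene crop: lens (221,48) maps to px (224.2,199.6) and coin to (224.3,216.6). In the top crop the lens's faint ring is near (193,272), and the tray at (185,287).

```bash
python3 - <<'E'
from h import *
print('scene lens',ray('s6',224.2,199.6,.085),'coin',ray('s6',224.3,216.6,.01))
print('top lens',ray('top6',235+193/5,160+272/5,.085),'tray',ray('top6',235+185/5,160+287/5,.009))
# expected coin px if lens exactly above, and faint ring via contrast stretch
b=cv2.imread('pics/top6.png')[160:240,235:315]
g=b[:,:,0].astype(float); e=np.clip((g-190)*255/65,0,255).astype(np.uint8)
cv2.imwrite('pics/c9.png',np.hstack([cv2.resize(e,(500,500),interpolation=cv2.INTER_CUBIC)]))
E
```

```text
scene lens [ 0.4782 -0.0747  0.085 ] coin [ 0.4819 -0.0783  0.01  ]
top lens [ 0.4778 -0.0808  0.085 ] tray [ 0.478  -0.0798  0.009 ]
```

View pics/c9.png

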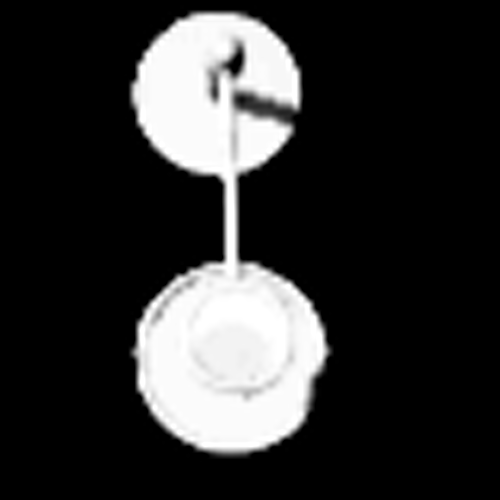

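In the stretched view the lens ring is centred at (239,336), i.e. top px (273.2,213.8), or about (0.480,−0.080). The coin is at (0.479,−0.080). The stand's foot is unchanged at px (270,175), so I'm handing in.

```bash
python3 - <<'E'
from h import *
print('lens',ray('top6',273.2,213.8,.085),robot.get_obs()['wrist_force'])
print(robot.close_job())
E
```

```text
lens [ 0.4797 -0.0796  0.085 ] [-0.03440548  0.61115282 -1.28145891]
the job is handed in; nothing more can be done
None
```

I flipped the toggle toward the robot with the shut fingers, then pushed the loupe's arm round until the lens was over the coin. I backed the arm clear and handed the job in at about 9 s; no verdict was reported.

- **Toggle:** after the push it leaned about 0.5 rad to the on side, and it still did in the overhead views taken while I pushed the loupe. I did not check separately that the shelf lamp had lit.
- **Lens over coin:** the top view puts the lens at (0.480, −0.080) m and the coin at (0.479, −0.080) m, about 1 mm apart. The scene view gives about 5 mm. The two views disagree by roughly 4–5 mm, but both are inside the 12 mm limit. One mid-push estimate from the finger position differed by 7 mm from the camera reading, so I relied on the cameras after backing away.
- **Other things:** before-and-after images of the loupe, tray and cabinet area showed no changes except around the loupe's arm, lens and shadow. The stand's foot was at the same pixel as at the start. The brush and scale were outside the compared area, but the arm only passed above them. The arm ended in free air at about 0.21 m height, touching nothing.

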